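# Hang the shelf brackets on the slotted rack

## Robot

A 6-joint arm with a two-finger parallel gripper is mounted at the origin on the work surface. World frame = base frame: x ahead of the robot, y to its left, z up, the work surface at z = 0. Lengths are in mm, angles in degrees, forces in N, time in s.
With the tool pointing down it reaches from about 300 to 850 mm from the base axis. Payload 4.2 kg.
Tool frame: the origin (TCP) lies midway between the tips of the shut fingers; the grasp point (between the pads) lies 19 mm behind it; z points along the fingers, y is the line along which they close (so a half turn about z gives the same grasp; the last joint's range is limited). The gripper opens to 91 mm and grips with 3 to 60 N. Pads are 32 mm wide; open, the fingers measure 118 mm over their backs; the gripper's body (76 mm by 178 mm) begins 60 mm behind the grasp point.
Start: joints at [75.401, 18.312, 89.639, -0, 72.044, -1.146], TCP at [133.774, 559.239, 213.976] pointing down, gripper open.
Joint ranges: [-177.97, 177.97], [-48.28, 115.42], [12.27, 149.76], [-77.06, 257.06], [2.81, 150.46], [-146.56, 146.56]. Speed limits (degrees/s): [147.25, 147.25, 180, 180, 180, 180].

## Interface

Orientations are given as [roll, pitch, yaw] about the fixed x, y, z axes, in that order (R = Rz(yaw) Ry(pitch) Rx(roll)).
In Python, from workcell import env gives the robot as it stands.
- The arm moves only by the shell command python3 drive.py [OPENING] [FORCE], which reads ROWS from standard input. ROWS is a JSON list that holds a single list of rows (three levels of brackets), with 1 to 8 rows, each of 6 numbers: dx, dy, dz in mm, then a rotation vector rx, ry, rz in degrees; each row shifts and turns the commanded pose from where the row before left it, along the tool's axes as they then stand; what a row does not reach is not made up. A row lasts 1/10 s, in which the tool goes at most 50 mm and 8.59 degrees, less where a joint would pass 70% of its speed; a pose out of reach is approached as far as the arm can. OPENING is the finger opening in mm, set as the command begins (- or left out keeps the last). The fingers move at their own pace and stop on an object; FORCE is the grip in N (left out, the last holds). Time passes only in rows, so rows that do not move let the fingers close. It prints the time, the measured TCP pose, the force, the opening and the grip force at its end. Input that does not fit is refused with a message, and nothing moves.
- env.state(): the state, without advancing time (a new reading comes with each control period).
- env.grab_frame(name): name is "side" or "top"; returns the picture (384x512x3 uint8, blue, green, red); there is no depth.
- env.camera_model(name): a dict with "fx", "fy", "cx", "cy" (pixels), "D" ([k1, k2, p1, p2, k3] as OpenCV has them; the pictures are not rectified), "T" (4x4, takes a point from camera to world coordinates). Camera axes: x right, y up, looking along -z (the intrinsics and any distortion apply to the point x, -y, -z); pixel columns grow to the right and rows downward; lengths in mm; the calibration is good to about 2 mm. A picture is of the moment at which its call begins. camera_model takes no time and is no camera call.
- env.job_done(): hands the job in; it is judged then, once.
The state is a dict: "time_s": time; "qpos": joint angles; "qvel": joint speeds; "effort": joint torques, N m; "ee_pos": TCP position; "ee_rot": TCP orientation; "force": force on the tool from outside, world axes, zero at the start; "torque": the same for the moment, N m; "gripper_width": finger opening in mm; "gripper_force": force on a finger pad.
Only numpy, scipy, OpenCV 4.12 (cv2) and the standard library are available. Lean on these libraries where they do the work, as an engineer would, in place of code of your own. Each camera call takes 0.05 s, during which the arm holds its last target. There are 200 camera calls.

## Task

Take the lid off the tub: tip it up by its blue grip bar while its far edge still rests on the tub's rim, then lift it away and lay it flat on the bench. Hang every bracket from the tub on the rack, one to an upright: hook its tabs into the top two slots and push it down until it is fully home and the orange spring catch springs out over its end plate. When all the brackets are locked, put the lid back squarely on the tub, and leave the red bin, the bottle and the tape dispenser where they are.

Things in the scene. Friction and masses are not known exactly. Their poses are not given: they have to be found in the camera images.
- rack: fixed bench rack: foot 150 x 300 x 12 mm, three steel uprights 100 mm apart. Origin on the bench below the middle upright's front face; x away from the robot, y left, z up. All front faces lie at x = 0. Each upright: open-backed channel 40 mm wide, 200 high, face 4 mm thick, four slots one above the other (10 wide, 20 high, 32 mm pitch) right through, orange spring catch above the top slot
- seat1 (a point): left upright (seen from the robot): point at the middle of its front face, 100 mm above the bench, where the origin of a fully locked bracket comes to lie, its axes parallel to the rack's. The top two slots have their lower edges 10 and 42 mm above this point (those lower down are unused). To hook in, hold the bracket about 10 mm (7 to 14) higher than this, then push it on
- seat2 (a point): middle upright (seen from the robot): point at the middle of its front face, 100 mm above the bench, where the origin of a fully locked bracket comes to lie, its axes parallel to the rack's. The top two slots have their lower edges 10 and 42 mm above this point (those lower down are unused). To hook in, hold the bracket about 10 mm (7 to 14) higher than this, then push it on
- seat3 (a point): right upright (seen from the robot): point at the middle of its front face, 100 mm above the bench, where the origin of a fully locked bracket comes to lie, its axes parallel to the rack's. The top two slots have their lower edges 10 and 42 mm above this point (those lower down are unused). To hook in, hold the bracket about 10 mm (7 to 14) higher than this, then push it on
- catch1 (a joint): spring catch of the left upright: orange nose 12 mm wide, 8 mm high (66 to 74 mm above seat1), standing 6 mm out of the face. 0 = out, 0.006 m = pushed in flush by an end plate flat on the face; spring 2.4 N out, 5 N flush, so keep pressing the bracket to the face while pushing it down. It springs out over the plate's top edge only when the bracket is fully down
- catch2 (a joint): spring catch of the middle upright: orange nose 12 mm wide, 8 mm high (66 to 74 mm above seat2), standing 6 mm out of the face. 0 = out, 0.006 m = pushed in flush by an end plate flat on the face; spring 2.4 N out, 5 N flush, so keep pressing the bracket to the face while pushing it down. It springs out over the plate's top edge only when the bracket is fully down
- catch3 (a joint): spring catch of the right upright: orange nose 12 mm wide, 8 mm high (66 to 74 mm above seat3), standing 6 mm out of the face. 0 = out, 0.006 m = pushed in flush by an end plate flat on the face; spring 2.4 N out, 5 N flush, so keep pressing the bracket to the face while pushing it down. It springs out over the plate's top edge only when the bracket is fully down
- tub: fixed black open tub, 186 mm (x) by 228 mm (y), 50 mm high, walls and floor 4 mm thick. Origin: centre of its underside; x points away from the robot, z up. The brackets stand inside on its floor, side by side, and stick up above its rim into the hollow lid
- tub_back (a point): middle of the tub's far rim (top of the wall, outer edge)
- lid: loose grey hollow lid, 186 x 228 mm, 34 mm high, walls and top 4 mm thick, 0.3 kg. Origin: centre of its foot, level with the tub's rim on which its walls stand (50 mm up); x away from the robot at the start, z up. A rib inside (170 x 212 mm outside) reaches 8 mm below its walls into the tub with 4 mm play all round; on the bench it stands on this rib, its origin 8 mm up
- lid_grip (a point): point in the lid's blue grip bar, 52 mm above the lid's origin and 78 mm from its centre on the robot's side. The bar is 10 mm thick (lid x), 70 mm long (lid y) and stands 30 mm above the lid's top (34 to 64 mm above the origin)
- lid_back (a point): middle of the lid's far wall, outer foot edge; lies on point tub_back when the lid is on
- bracket1: yellow shelf bracket, 0.3 kg, may be absent. Origin: foot of the end plate's back face, mid-width; x to the hooks, z up. End plate 4 x 36 x 64 mm high. Arm: bar 24 mm wide, 40 high (z 0 to 40), x -4 to -130; grip it near x = -65; end stop to z = 52. 2 hooks, 5 mm wide, x 0 to 11.5: necks 6 high from z = 10 and 42, end in lips (x 5.5 to 11.5) hanging 7 mm. Stands in the tub, hooks to +x
- bracket2: yellow shelf bracket, 0.3 kg, may be absent. Origin: foot of the end plate's back face, mid-width; x to the hooks, z up. End plate 4 x 36 x 64 mm high. Arm: bar 24 mm wide, 40 high (z 0 to 40), x -4 to -130; grip it near x = -65; end stop to z = 52. 2 hooks, 5 mm wide, x 0 to 11.5: necks 6 high from z = 10 and 42, end in lips (x 5.5 to 11.5) hanging 7 mm. Stands in the tub, hooks to +x
- bracket3: yellow shelf bracket, 0.3 kg, may be absent. Origin: foot of the end plate's back face, mid-width; x to the hooks, z up. End plate 4 x 36 x 64 mm high. Arm: bar 24 mm wide, 40 high (z 0 to 40), x -4 to -130; grip it near x = -65; end stop to z = 52. 2 hooks, 5 mm wide, x 0 to 11.5: necks 6 high from z = 10 and 42, end in lips (x 5.5 to 11.5) hanging 7 mm. Stands in the tub, hooks to +x
- red_bin: bystander: red open parts bin 100 x 150 x 55 mm; origin centre of underside
- water: bystander: clear water bottle with blue cap, 66 mm across, 200 mm high; origin centre of underside
- tape_gun: bystander: orange tape dispenser 130 x 50 x 100 mm; origin centre of underside

How it is judged:
By the outcome, as a careful person would: the job done as asked, in the order asked, and still so for the second after the job is handed in, with the robot touching nothing.
Of bracket1, bracket2, bracket3 only 2 to 3 are there at a start; the rules pass over those that are not, and their reading is None.
At some moment in a run one of lid may be knocked a few centimetres aside while the robot is not near it.
Once in a run the grip may slacken for a moment while it holds something.
It also fails if it takes over 210 s, if anything falls off the work surface, if the arm or the gripper's body presses on something with over 40 N, if the wrist force passes 120 N, or if a joint passes its speed limit or range.

## Working session

There is one attempt and no reset: what is moved stays moved. The work goes in short steps, Python scripts to look and compute and a shell command to move; the robot and the scene stay as the last step left them, time stands still between calls to the robot, and variables do not carry over. Pictures are saved under pics/ and viewed, at most 14 in all, crops included, and the job is handed in when it is done.

```bash
ls; mkdir -p pics; python3 - <<'E'
from workcell import env
import cv2
s=env.state();print(s)
for n in("side","top"):
    cv2.imwrite(f"pics/{n}0.png",env.grab_frame(n));c=env.camera_model(n);print(n,c)
E
```

```text
drive.py
pics
workcell.py
{'time_s': 0.0, 'qpos': array([ 7.54015644e+01,  1.83495037e+01,  8.97072060e+01, -8.39988697e-04,
        7.20448286e+01, -1.14543632e+00]), 'qvel': array([-0.11173877, -0.04552895,  0.1493757 ,  0.03480388,  0.05268721,
        0.06230457]), 'effort': array([-3.16333528e-03, -4.12467098e+01, -2.31977248e+01,  7.24403188e-02,
        4.55873762e-02, -1.46117172e-04]), 'ee_pos': array([133.63997165, 558.71776046, 213.13630365]), 'ee_rot': array([-1.79898466e+02, -1.23131875e-03,  1.66547259e+02]), 'force': array([ 0.45252099, -0.60445497,  0.52063391]), 'torque': array([0.03586569, 0.01944701, 0.06678513]), 'gripper_force': 0.0, 'gripper_width': 90.99744291576005}
side {'fx': 451.9709790865903, 'fy': 451.9709790865903, 'cx': 252.99154389785082, 'cy': 180.60429680074898, 'D': array([-0.17009587,  0.        ,  0.        ,  0.        ,  0.        ]), 'T': array([[ 7.46345241e-01,  3.91493527e-01, -5.38239352e-01,
        -2.99836364e+01],
       [-6.65549162e-01,  4.34609980e-01, -6.06760643e-01,
        -6.94492357e+02],
       [-3.61867006e-03,  8.11077668e-01,  5.84927279e-01,
         8.29831882e+02],
       [ 0.00000000e+00,  0.00000000e+00,  0.00000000e+00,
         1.00000000e+00]])}
top {'fx': 438.80780393114327, 'fy': 438.80780393114327, 'cx': 257.24050764567215, 'cy': 192.26031086275736, 'D': array([-0.10127842,  0.        ,  0.        ,  0.        ,  0.        ]), 'T': array([[ 7.40282916e-03,  9.87125138e-01, -1.59778470e-01,
         4.60583044e+02],
       [-9.99901217e-01,  9.21632914e-03,  1.06120199e-02,
         5.41707154e+01],
       [ 1.19479625e-02,  1.59684128e-01,  9.87095854e-01,
         1.11115205e+03],
       [ 0.00000000e+00,  0.00000000e+00,  0.00000000e+00,
         1.00000000e+00]])}
```
View pics/side0.png

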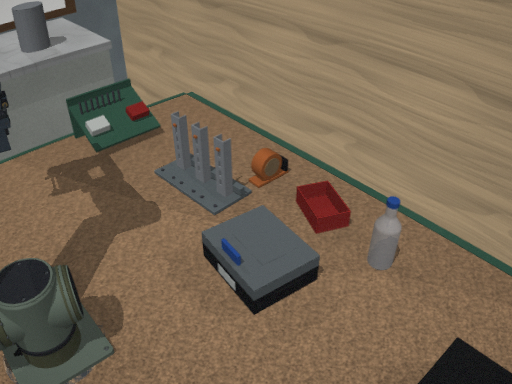

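View pics/top0.png

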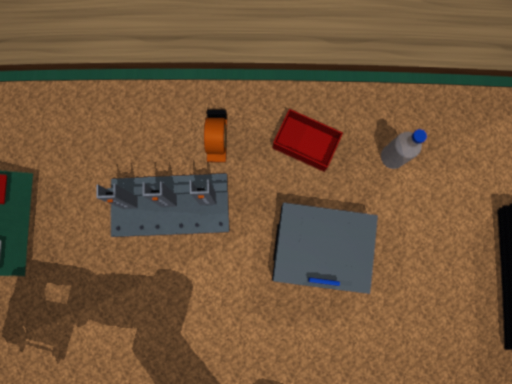

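```bash
cat > h.py <<'E'
import numpy as np, cv2
from scipy.optimize import least_squares
from scipy.spatial.transform import Rotation as R
from workcell import env
C={n:env.camera_model(n) for n in("side","top")}
def proj(n,P):
    c=C[n];T=c["T"];p=(np.atleast_2d(P)-T[:3,3])@T[:3,:3];p=p*[1,-1,-1]
    K=np.array([[c["fx"],0,c["cx"]],[0,c["fy"],c["cy"]],[0,0,1]])
    return cv2.projectPoints(p.reshape(-1,1,3).astype(float),np.zeros(3),np.zeros(3),K,c["D"])[0].reshape(-1,2)
def world(p,P):  # p=(x,y,z,yaw deg)
    a=np.radians(p[3]);c,s=np.cos(a),np.sin(a)
    return np.atleast_2d(P)@np.array([[c,s,0],[-s,c,0],[0,0,1]])+np.array(p[:3])
def fit(obs,p0,z):  # obs: list (cam, model pt, pixel)
    f=lambda q:np.concatenate([(proj(n,world((q[0],q[1],z,q[2]),P))[0]-px) for n,P,px in obs])
    r=least_squares(f,p0,loss='soft_l1');return r.x,f(r.x).reshape(-1,2)
def crop(im,x0,y0,w,h,k):
    return cv2.resize(im[y0:y0+h,x0:x0+w],None,fx=k,fy=k,interpolation=cv2.INTER_CUBIC)
def ray(n,px,z):
    c=C[n];K=np.array([[c["fx"],0,c["cx"]],[0,c["fy"],c["cy"]],[0,0,1]])
    u=cv2.undistortPoints(np.array([[px]],float),K,c["D"])[0,0];d=c["T"][:3,:3]@[u[0],-u[1],-1];o=c["T"][:3,3]
    return o+d*(z-o[2])/d[2]
E
python3 - <<'E'
from h import *
s=cv2.imread('pics/side0.png');t=cv2.imread('pics/top0.png')
cv2.imwrite('pics/c1.png',crop(s,150,105,110,110,5))
a=crop(t,95,160,140,80,5);b=crop(t,262,195,125,105,4)
a=cv2.copyMakeBorder(a,0,0,0,0,0)
cv2.imwrite('pics/c2.png',a)
cv2.imwrite('pics/c3.png',np.hstack([b[:, :],crop(s,195,200,130,110,2)[:0+220].copy() if 0 else cv2.copyMakeBorder(crop(s,195,200,130,110,2),0,200,0,0,0)]))
for px in[(284,204),(376,215),(370,292),(274,281)]:print(ray('top',px,84))
for px in[(111,181),(227,173),(228,233),(111,237)]:print(ray('top',px,12))
E
```

```text
[599.32379989 -20.3402076   84.        ]
[ 574.70978579 -239.67336995   84.        ]
[ 394.73019245 -220.39842434   84.        ]
[419.83193026   2.92818718  84.        ]
[664.28138741 418.07577791  12.        ]
[687.63351872 120.00043733  12.        ]
[534.5911663  114.73231137  12.        ]
[520.96005305 409.7085996   12.        ]
```

View pics/c1.png

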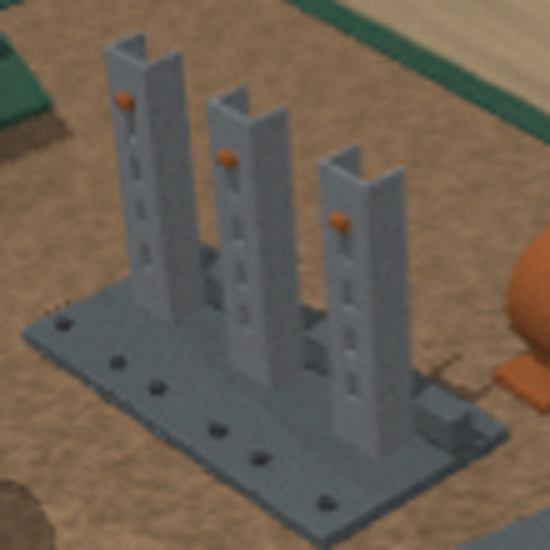

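View pics/c2.png

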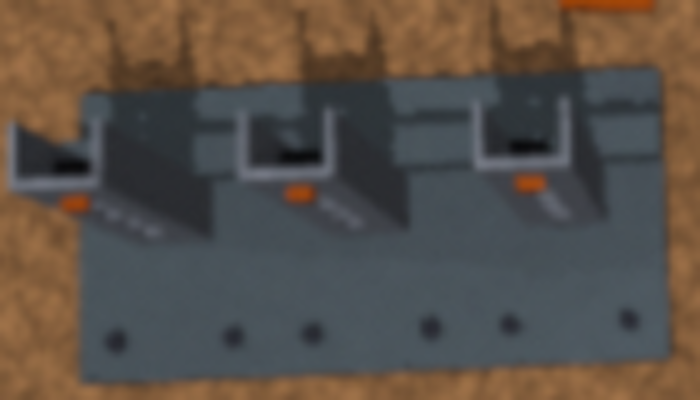

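View pics/c3.png

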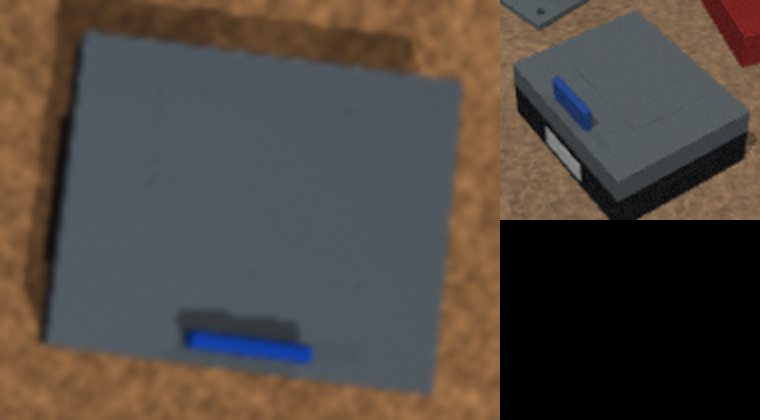

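```bash
cat > m1.py <<'E'
from h import *
g=lambda x,y,k,x0,y0:np.array([(x+.5)/k-.5+x0,(y+.5)/k-.5+y0])
S=[(100,20,200,107,47),(100,-20,200,148,68),(100,-20,12,178,324),(100,20,12,137,305),(0,20,200,209,98),(0,-20,200,251,122),(0,-20,12,275,390),(0,20,12,231,370),(-100,20,200,320,160),(-100,-20,200,369,187),(-100,-20,12,380,458),(-100,20,12,334,437)]
Tt=[(100,20,200,8,191),(100,-20,200,100,191),(0,20,200,238,180),(0,-20,200,332,179),(-100,20,200,475,168),(-100,-20,200,570,167),(100,-20,12,211,240),(0,-20,12,407,230),(-100,-20,12,606,222)]
o1=[("side",(0,a,z),g(u,v,5,150,105)) for a,z,u,v in [(q[0]+q[1],q[2],q[3],q[4]) for q in S]]
o2=[("top",(0,a,z),g(u,v,5,95,160)) for a,z,u,v in [(q[0]+q[1],q[2],q[3],q[4]) for q in Tt]]
for o in(o1,o2,o1+o2):
    x,r=fit(o,[610,260,0],0);print('rack',x.round(2),np.abs(r).max(),r.mean(0).round(2))
L=[(93,114,34,84,30),(93,-114,34,462,80),(-93,-114,34,433,394),(-93,114,34,45,345)]
l2=[("top",q[:3],g(q[3],q[4],4,262,195)) for q in L]
l1=[("side",q[:3],g(q[3],q[4],2,195,200)) for q in[(-93,114,34,15,66),(93,114,34,134,12),(93,-114,34,248,113)]]
for o in(l1,l2,l1+l2):
    x,r=fit(o,[500,-120,0],50);print('lid',x.round(2),r.round(2).tolist())
E
python3 m1.py
```

```text
rack [602.25 265.59   2.81] 1.1068458923791127 [-0.01 -0.05]
rack [599.63 266.67   3.31] 0.7626192623546331 [0.01 0.01]
rack [600.74 266.18   3.14] 1.3872826107156868 [-0.2  -0.17]
lid [ 493.47 -121.27   -7.19] [[-2.19, -0.1], [0.33, -0.34], [0.71, 0.13]]
lid [ 497.94 -118.53   -7.05] [[-0.12, -0.19], [0.26, -0.26], [0.09, 0.22], [-0.22, 0.2]]
lid [ 497.16 -118.97   -7.06] [[-1.58, -1.17], [0.65, -1.34], [1.06, -1.26], [0.08, 0.12], [0.46, 0.08], [0.28, 0.57], [-0.03, 0.53]]
```

```bash
cat > to.py <<'E'
# usage: to.py x y z [roll pitch yaw] -> tool-axis shift and rotvec from measured pose
import sys
from h import *
s=env.state();a=list(map(float,sys.argv[1:]))
Rc=R.from_euler('xyz',s["ee_rot"],degrees=True)
print('d',Rc.inv().apply(np.array(a[:3])-s["ee_pos"]).round(2),'rot',(Rc.inv()*R.from_euler('xyz',a[3:6],degrees=True)).as_rotvec(degrees=True).round(2) if len(a)>3 else '')
E
echo '[[[0, 0, 0, 0, 0, 8.36], [0, 0, 0, 0, 0, 8.36], [0, 0, 0, 0, 0, 8.36], [0, 0, 0, 0, 0, 8.36], [0, 0, 0, 0, 0, 8.36]]]' | python3 drive.py 60; echo '[[[0, 0, 0, 0, 0, 8.36], [0, 0, 0, 0, 0, 8.36], [0, 0, 0, 0, 0, 8.36], [0, 0, 0, 0, 0, 8.36], [0, 0, 0, 0, 0, 8.36]]]' | python3 drive.py ;python3 to.py 419.9 -109.3 150 180 0 82.94
```

```text
time_s: 0.6
ee_pos: [133.7, 558.9, 213.4]
ee_rot: [-180.0, 0.0, 124.4]
force: [-0.2, -0.1, 0.4]
gripper_width: 60.6
gripper_force: 0.0
time_s: 1.1
ee_pos: [133.7, 558.9, 213.4]
ee_rot: [-180.0, 0.1, 82.6]
force: [0.8, 0.3, 0.3]
gripper_width: 60.0
gripper_force: 0.0
d [-625.75  369.88   64.06] rot [-0.01  0.06 -0.34]
```

```bash
echo '[[[-39.1, 23.1, 0, 0, 0, 0], [-39.1, 23.1, 0, 0, 0, 0], [-39.1, 23.1, 0, 0, 0, 0], [-39.1, 23.1, 0, 0, 0, 0], [-39.1, 23.1, 0, 0, 0, 0], [-39.1, 23.1, 0, 0, 0, 0], [-39.1, 23.1, 0, 0, 0, 0], [-39.1, 23.1, 0, 0, 0, 0]]]' | python3 drive.py >/dev/null; echo '[[[-39.1, 23.1, 8, 0, 0, 0], [-39.1, 23.1, 8, 0, 0, 0], [-39.1, 23.1, 8, 0, 0, 0], [-39.1, 23.1, 8, 0, 0, 0], [-39.1, 23.1, 8, 0, 0, 0], [-39.1, 23.1, 8, 0, 0, 0], [-39.1, 23.1, 8, 0, 0, 0], [0, 0, 0, 0, 0, 0]]]' | python3 drive.py; python3 to.py 419.9 -109.3 150 180 0 82.94
```

```text
time_s: 2.7
ee_pos: [407.0, -69.5, 156.9]
ee_rot: [-180.0, 0.1, 82.6]
force: [-0.5, 0.5, 0.6]
gripper_width: 60.0
gripper_force: 0.0
d [-37.84  17.92   6.98] rot [-0.02  0.07 -0.34]
```

```bash
echo '[[[-37.8, 17.9, 7, 0, 0, -0.34], [0, 0, 20, 0, 0, 0], [0, 0, 20, 0, 0, 0], [0, 0, 15, 0, 0, 0], [0, 0, 7, 0, 0, 0], [0, 0, 0, 0, 0, 0]]]' | python3 drive.py 40; python3 - <<'E'
from h import *
cv2.imwrite('pics/s1.png',np.hstack([crop(env.grab_frame('side'),190,190,100,110,4),crop(env.grab_frame('top'),280,240,100,110,4)]))
E
```

```text
time_s: 3.3
ee_pos: [417.9, -104.4, 88.2]
ee_rot: [-179.9, -0.0, 83.3]
force: [-0.1, -0.7, 0.2]
gripper_width: 39.9
gripper_force: 0.0
```

View pics/s1.png

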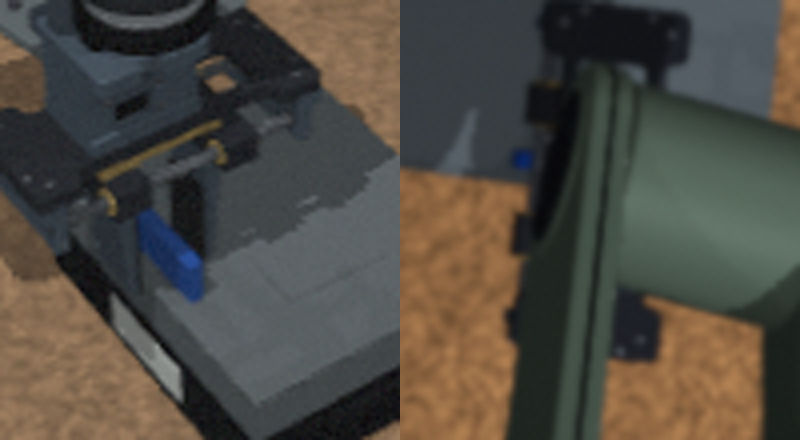

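```bash
echo '[[[0, 0, 0, 0, 0, 0], [0, 0, 0, 0, 0, 0], [0, 0, 0, 0, 0, 0], [0, 0, 0, 0, 0, 0], [0, 0, 0, 0, 0, 0], [0, 0, 0, 0, 0, 0], [0, 0, 0, 0, 0, 0]]]' | python3 drive.py 5 60; echo '[[[0, 1.1, -4.5, 1.5, 0, 0], [0, 1.1, -4.5, 1.5, 0, 0], [0, 2.17, -8.9, 3, 0, 0], [0, 0, 0, 0, 0, 0]]]' | python3 drive.py
```

```text
time_s: 4.1
ee_pos: [419.3, -105.2, 89.3]
ee_rot: [179.9, 0.0, 83.3]
force: [0.5, 0.5, 1.9]
gripper_width: 9.6
gripper_force: 60.0
time_s: 4.5
ee_pos: [425.3, -106.0, 106.9]
ee_rot: [-174.1, 0.0, 83.3]
force: [-0.2, -0.4, -4.0]
gripper_width: 9.5
gripper_force: 60.0
```

```bash
echo '[[[0, 2.17, -8.9, 3, 0, 0], [0, 2.17, -8.9, 3, 0, 0], [0, 2.17, -8.9, 3, 0, 0], [0, 2.17, -8.9, 3, 0, 0], [0, 2.17, -8.9, 3, 0, 0], [0, 2.17, -8.9, 3, 0, 0], [0, 0, 0, 0, 0, 0], [0, 0, 0, 0, 0, 0]]]' | python3 drive.py; python3 - <<'E'
from h import *
cv2.imwrite('pics/s2.png',crop(env.grab_frame('side'),150,100,200,220,2.5))
E
```

```text
time_s: 5.3
ee_pos: [449.0, -108.6, 154.5]
ee_rot: [-156.2, -0.0, 83.3]
force: [1.9, -0.9, -0.3]
gripper_width: 9.6
gripper_force: 60.0
```

View pics/s2.png

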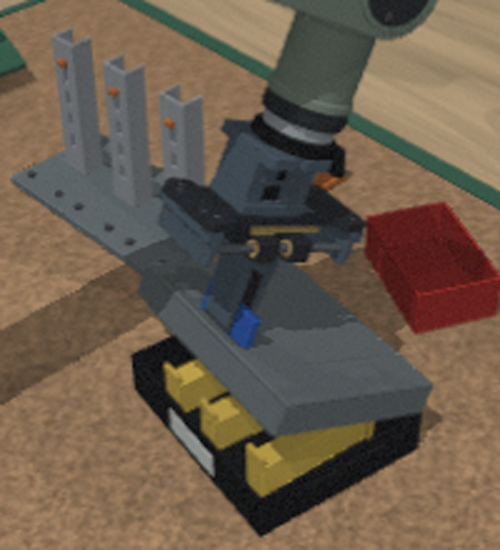

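```bash
echo '[[[0, -9.1, -20.6, 0, 0, 0], [0, -9.1, -20.6, 0, 0, 0], [0, -9.1, -20.6, 0, 0, 0], [0, -9.1, -20.6, 0, 0, 0], [0, 0, 0, -6, 0, 0], [0, 0, 0, -6, 0, 0], [0, 0, 0, -6, 0, 0], [0, 0, 0, -6, 0, 0]]]' | python3 drive.py >/dev/null; echo '[[[0, 0, 0, 0, 0, 0]]]' | python3 drive.py; python3 to.py 350 -395 230 180 0 83.3
```

```text
time_s: 6.25
ee_pos: [443.9, -107.7, 244.9]
ee_rot: [-179.8, -0.0, 83.3]
force: [0.4, -0.4, -2.9]
gripper_width: 10.0
gripper_force: 60.0
d [-296.32  -59.44   14.93] rot [-0.19 -0.03 -0.05]
```

```bash
echo '[[[-37, -7.4, 0, 0, 0, 0], [-37, -7.4, 0, 0, 0, 0], [-37, -7.4, 0, 0, 0, 0], [-37, -7.4, 0, 0, 0, 0], [-37, -7.4, 0, 0, 0, 0], [-37, -7.4, 0, 0, 0, 0], [-37, -7.4, 0, 0, 0, 0], [-37, -7.4, 0, 0, 0, 0]]]' | python3 drive.py ; echo '[[[0, 0, 30, 0, 0, 0], [0, 0, 30, 0, 0, 0], [0, 0, 30, 0, 0, 0], [0, 0, 30, 0, 0, 0], [0, 0, 30, 0, 0, 0], [0, 0, 20, 0, 0, 0], [0, 0, 0, 0, 0, 0], [0, 0, 0, 0, 0, 0]]]' | python3 drive.py;  python3 to.py 350 -395 47.5 180 0 83.3
```

```text
time_s: 7.05
ee_pos: [353.0, -396.2, 243.4]
ee_rot: [-179.6, -0.2, 83.3]
force: [0.1, 0.6, -4.9]
gripper_width: 12.4
gripper_force: 26.9
time_s: 7.85
ee_pos: [355.3, -395.6, 74.8]
ee_rot: [-179.9, -0.1, 83.3]
force: [-0.1, -0.2, -3.0]
gripper_width: 9.7
gripper_force: 60.0
d [-0.11 -5.28 27.35] rot [-0.11 -0.09 -0.01]
```

```bash
python3 - <<'E'
from h import *
a=crop(env.grab_frame('side'),230,180,200,200,2);b=crop(env.grab_frame('top'),330,170,182,200,2)
cv2.imwrite('pics/s3.png',np.hstack([a,b]))
E
```

```text
(no output)
```

View pics/s3.png

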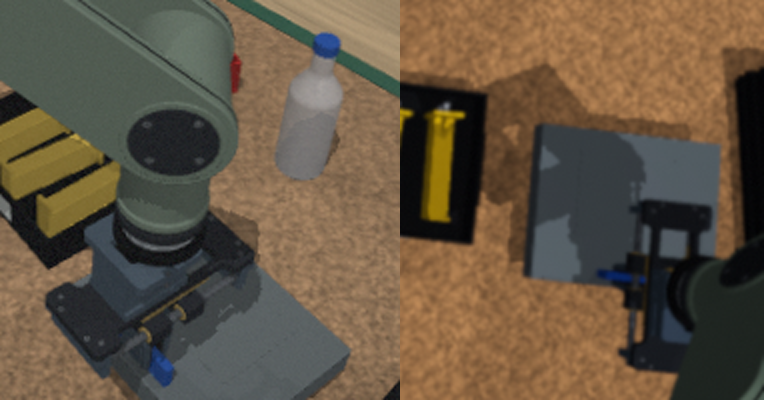

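```bash
echo '[[[0, 0, 10, 0, 0, 0], [0, 0, 5, 0, 0, 0], [0, 0, 3, 0, 0, 0], [0, 0, 0, 0, 0, 0], [0, 0, 0, 0, 0, 0]]]' | python3 drive.py; echo '[[[0, 0, 3, 0, 0, 0], [0, 0, 2, 0, 0, 0], [0, 0, 0, 0, 0, 0], [0, 0, 0, 0, 0, 0]]]' | python3 drive.py
```

```text
time_s: 8.45
ee_pos: [355.4, -395.7, 57.5]
ee_rot: [180.0, -0.0, 83.3]
force: [-0.1, 0.1, -4.3]
gripper_width: 9.7
gripper_force: 60.0
time_s: 8.85
ee_pos: [355.6, -395.9, 52.8]
ee_rot: [180.0, 0.0, 83.3]
force: [-1.3, 0.0, 1.1]
gripper_width: 9.4
gripper_force: 60.0
```

```bash
echo '[[[0, 0, 2, 0, 0, 0], [0, 0, 0, 0, 0, 0], [0, 0, 0, 0, 0, 0]]]' | python3 drive.py 5 15; echo '[[[0, 0, 2, 0, 0, 0], [0, 0, 0, 0, 0, 0], [0, 0, 0, 0, 0, 0]]]' | python3 drive.py;
```

```text
time_s: 9.15
ee_pos: [355.6, -396.0, 52.4]
ee_rot: [179.9, 0.1, 83.3]
force: [-2.5, 2.3, 11.7]
gripper_width: 10.2
gripper_force: 15.0
time_s: 9.45
ee_pos: [355.5, -396.4, 51.0]
ee_rot: [179.9, 0.1, 83.3]
force: [-5.1, 3.1, 16.5]
gripper_width: 10.0
gripper_force: 15.0
```

```bash
echo '[[[0, 0, -1, 0, 0, 0], [0, 0, 0, 0, 0, 0], [0, 0, 0, 0, 0, 0], [0, 0, 0, 0, 0, 0]]]' | python3 drive.py 40; echo '[[[0, 0, -25, 0, 0, 0], [0, 0, -35, 0, 0, 0], [0, 0, -40, 0, 0, 0], [0, 0, -40, 0, 0, 0], [0, 0, -40, 0, 0, 0], [0, -8, -25, 0, 0, 0], [0, -8, 0, 0, 0, 0], [0, 0, 0, 0, 0, 0]]]' | python3 drive.py 70 60
```

```text
time_s: 9.85
ee_pos: [355.4, -395.6, 49.1]
ee_rot: [-180.0, -0.0, 83.3]
force: [-0.1, 0.1, -0.5]
gripper_width: 38.6
gripper_force: 0.0
time_s: 10.65
ee_pos: [338.7, -393.5, 254.1]
ee_rot: [-180.0, -0.0, 83.3]
force: [0.4, 0.7, -0.4]
gripper_width: 70.2
gripper_force: 0.0
```

```bash
echo '[[[-20, -30, 0, 0, 0, -8], [-20, -30, 0, 0, 0, -8], [-20, 0, 0, 0, 0, -8], [-20, 0, 0, 0, 0, -8], [0, 0, 0, 0, 0, -8], [0, 0, 0, 0, 0, -8], [0, 0, 0, 0, 0, -8], [0, 0, 0, 0, 0, -8]]]' | python3 drive.py; python3 - <<'E'
from h import *
s=env.grab_frame('side');t=env.grab_frame('top');cv2.imwrite('pics/s4s.png',s);cv2.imwrite('pics/s4t.png',t)
a=crop(s,190,180,140,140,4)
b=crop(t,260,190,240,150,3)
cv2.imwrite('pics/s4a.png',a);cv2.imwrite('pics/s4b.png',b)
E
```

```text
time_s: 11.45
ee_pos: [286.7, -468.9, 251.9]
ee_rot: [179.9, -0.2, 147.6]
force: [-0.1, 0.7, 0.8]
gripper_width: 70.0
gripper_force: 0.0
```

View pics/s4b.png

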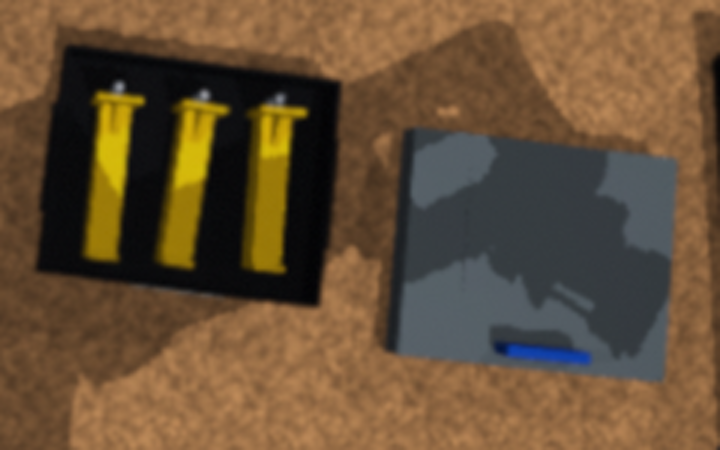

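```bash
cat > m2.py <<'E'
from h import *
g=lambda x,y:np.array([(x+.5)/3-.5+260,(y+.5)/3-.5+190])
B={'A':[(97,97),(143,102),(89,262),(119,262)],'B':[(185,105),(230,109),(164,267),(194,269)],'C':[(263,109),(308,114),(256,270),(286,272)]}
for k,(a,b,c,d) in B.items():
    a,b,c,d=[ray('top',g(*p),z) for p,z in zip((a,b,c,d),(68,68,56,56))]
    m=(a+b)/2;n=(c+d)/2;ax=m-n;yaw=np.degrees(np.arctan2(ax[1],ax[0]));gr=n+(m-n)*65/130
    print(k,'plate w',np.hypot(*(a-b)[:2]),'len',np.hypot(*ax[:2]),'yaw',yaw.round(2),'pyaw',np.degrees(np.arctan2(*((a-b)[[1,0]])))-90,'grip',gr.round(1),'plate',m.round(1))
L=[(93,114,34,404,128),(93,-114,34,677,158),(-93,-114,34,664,381),(-93,114,34,398,354)]
L[0]=(93,114,34,412,129)
x,r=fit([("top",q[:3],g(*q[3:])) for q in L],[450,-390,-7],8);print('lid',x.round(2),r.round(2).tolist())
T=[(93,114,50,66,46),(93,-114,50,340,82),(-93,-114,50,318,305),(-93,114,50,37,270)]
x,r=fit([("top",q[:3],g(*q[3:])) for q in T],[500,-120,-7],0);print('tub',x.round(2),r.round(2).tolist())
E
python3 m2.py
```

```text
A plate w 36.8872670445196 len 128.67898180156976 yaw -5.4 pyaw -5.802342832900862 grip [492.4 -52.8  62. ] plate [556.4 -58.9  68. ]
B plate w 36.21557163245897 len 129.10210171381652 yaw -10.03 pyaw -4.723717770877471 grip [ 487.3 -117.7   62. ] plate [ 550.9 -128.9   68. ]
C plate w 36.53757789930213 len 126.77697809356286 yaw -5.27 pyaw -6.016487886662233 grip [ 484.5 -185.9   62. ] plate [ 547.6 -191.7   68. ]
lid [ 432.52 -407.88   -6.21] [[0.54, -0.61], [-0.23, -0.47], [0.24, 0.31], [-0.52, 0.78]]
tub [ 497.82 -117.98   -7.19] [[-0.24, -1.2], [0.37, -0.93], [0.22, 1.23], [-0.32, 0.75]]
```

```bash
echo '[[[0, 0, 0, 0, 0, -6.7], [0, 0, 0, 0, 0, -6.7], [0, 0, 0, 0, 0, -6.7], [0, 0, 0, 0, 0, -6.7], [0, 0, 0, 0, 0, 0]]]' | python3 drive.py 46; python3 to.py 492.4 -52.8 200 180 0 174.5
```

```text
time_s: 12.05
ee_pos: [286.9, -469.2, 253.1]
ee_rot: [179.9, -0.1, 173.9]
force: [-0.5, -0.1, 0.4]
gripper_width: 45.9
gripper_force: 0.0
d [-160.32  435.74   53.78] rot [ 0.12 -0.07 -0.58]
```

```bash
echo '[[[-16, 43.6, 5.4, 0, 0, 0], [-16, 43.6, 5.4, 0, 0, 0], [-16, 43.6, 5.4, 0, 0, 0], [-16, 43.6, 5.4, 0, 0, 0], [-16, 43.6, 5.4, 0, 0, 0], [-16, 43.6, 5.4, 0, 0, 0], [-16, 43.6, 5.4, 0, 0, 0], [-16, 43.6, 5.4, 0, 0, 0]]]' | python3 drive.py>/dev/null;echo '[[[-16, 43.6, 5.4, 0, 0, -0.6], [-16, 43.6, 5.4, 0, 0, 0], [0, 0, 0, 0, 0, 0], [0, 0, 0, 0, 0, 0]]]' | python3 drive.py; python3 to.py 492.4 -52.8 12 180 0 174.5
```

```text
time_s: 13.25
ee_pos: [490.3, -51.4, 199.5]
ee_rot: [-180.0, -0.1, 174.7]
force: [0.1, -0.0, 0.4]
gripper_width: 45.8
gripper_force: 0.0
d [ -2.59  -1.14 187.54] rot [-0.02 -0.12  0.15]
```

```bash
echo '[[[-2.6, -1.1, 40, 0, 0, 0], [0, 0, 40, 0, 0, 0], [0, 0, 40, 0, 0, 0], [0, 0, 30, 0, 0, 0], [0, 0, 20, 0, 0, 0], [0, 0, 10, 0, 0, 0], [0, 0, 7.5, 0, 0, 0], [0, 0, 0, 0, 0, 0]]]' | python3 drive.py; echo '[[[0, 0, 0, 0, 0, 0], [0, 0, 0, 0, 0, 0], [0, 0, 0, 0, 0, 0], [0, 0, 0, 0, 0, 0], [0, 0, 0, 0, 0, 0], [0, 0, 0, 0, 0, 0]]]' | python3 drive.py 15 60; echo '[[[0, 0, -10, 0, 0, 0], [0, 0, -30, 0, 0, 0], [0, 0, -40, 0, 0, 0], [0, 0, -40, 0, 0, 0], [0, 0, -40, 0, 0, 0], [0, 0, -20, 0, 0, 0], [0, 0, 0, 0, 0, 0]]]' | python3 drive.py
```

```text
time_s: 14.05
ee_pos: [492.9, -54.2, 12.8]
ee_rot: [180.0, -0.0, 174.6]
force: [0.4, 0.4, -0.5]
gripper_width: 46.1
gripper_force: 0.0
time_s: 14.65
ee_pos: [493.7, -53.3, 13.8]
ee_rot: [180.0, 0.1, 174.7]
force: [-0.2, 2.2, 6.8]
gripper_width: 23.7
gripper_force: 60.0
time_s: 15.35
ee_pos: [494.6, -54.0, 196.1]
ee_rot: [-180.0, 0.4, 174.7]
force: [0.2, 0.4, -3.4]
gripper_width: 23.8
gripper_force: 60.0
```

```bash
echo '[[[0, 0, 0, 0, 0, -4.2], [0, 0, 0, 0, 0, -4.2], [0, 0, 0, 0, 0, 0]]]' | python3 drive.py;python3 to.py 485 361 190 180 0 183.14
```

```text
time_s: 15.65
ee_pos: [491.7, -53.5, 191.1]
ee_rot: [180.0, -0.2, -176.9]
force: [-0.5, -0.2, -3.5]
gripper_width: 23.7
gripper_force: 60.0
d [-15.64 414.29   1.21] rot [ 0.03 -0.23 -0.05]
```

```bash
echo '[[[-1.9, 41.5, 0, 0, 0, 0], [-1.9, 41.5, 0, 0, 0, 0], [-1.9, 41.5, 0, 0, 0, 0], [-1.9, 41.5, 0, 0, 0, 0], [-1.9, 41.5, 0, 0, 0, 0], [-1.9, 41.5, 0, 0, 0, 0], [-1.9, 41.5, 0, 0, 0, 0], [-1.9, 41.5, 0, 0, 0, 0]]]' | python3 drive.py>/dev/null;echo '[[[-1.9, 41.5, 0, 0, 0, 0], [-1.9, 41.5, 0, 0, 0, 0], [0, 0, 20, 0, 0, 0], [0, 0, 20, 0, 0, 0], [0, 0, 20, 0, 0, 0], [0, 0, 10, 0, 0, 0], [0, 0, 0, 0, 0, 0]]]' | python3 drive.py; python3 to.py 505.3 361.1 119.3 180 0 183.14
```

```text
time_s: 17.15
ee_pos: [488.4, 360.8, 120.4]
ee_rot: [-179.8, -0.3, -177.0]
force: [-0.5, 0.0, -2.7]
gripper_width: 23.7
gripper_force: 60.0
d [-16.89  -0.58   1.  ] rot [-0.17 -0.27 -0.11]
```

```bash
echo '[[[-10, -0.6, 0.5, 0, 0, 0], [-7, 0, 0.5, 0, 0, -0.1], [0, 0, 0, 0, 0, 0], [0, 0, 0, 0, 0, 0]]]' | python3 drive.py; python3 - <<'E'
from h import *
s=env.grab_frame('side');t=env.grab_frame('top')
cv2.imwrite('pics/s5.png',np.hstack([crop(s,145,105,80,100,5),crop(t,90,150,80,100,5)]))
E
```

```text
time_s: 17.55
ee_pos: [507.3, 362.2, 122.6]
ee_rot: [180.0, 0.0, -176.9]
force: [0.0, 0.2, -3.6]
gripper_width: 23.7
gripper_force: 60.0
```

View pics/s5.png

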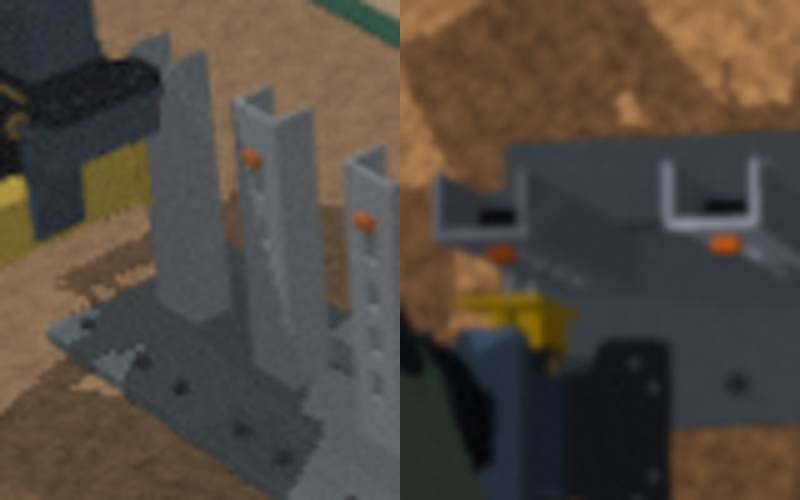

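```bash
python3 - <<'E'
from h import *
rk=(600.7,266.2,0,3.14)
f=lambda P:(proj('top',world(rk,P))-[90,150]+.5)*5-.5+[400,0]
print(f([(0,120,200),(0,80,200)]).round(0))
for x in(-25,-21,-17):print(x,f([(x,118,177),(x,82,177),(x-4,118,177),(x-4,82,177)]).round(0).tolist())
E
```

```text
[[432. 238.]
 [525. 234.]]
-25 [[455.0, 303.0], [536.0, 300.0], [455.0, 312.0], [536.0, 309.0]]
-21 [[455.0, 294.0], [536.0, 290.0], [455.0, 303.0], [536.0, 300.0]]
-17 [[455.0, 285.0], [536.0, 281.0], [455.0, 294.0], [536.0, 290.0]]
```

```bash
echo '[[[0, 0, 0, 0, 0, 0], [0, 0, 0, 0, 0, 0]]]' | python3 drive.py | sed -n 2,3p;echo '[[[0, 0, 0, 0, 0, 0], [0, 0, 0, 0, 0, 0]]]' | python3 drive.py | sed -n 2,4p;echo '[[[0, 0, 0, 0, 0, 0]]]' | python3 drive.py | sed -n 2,3p
```

```text
ee_pos: [506.6, 362.2, 122.1]
ee_rot: [180.0, 0.0, -176.8]
ee_pos: [506.7, 362.2, 122.0]
ee_rot: [180.0, -0.0, -176.8]
force: [-0.5, 0.4, -3.2]
ee_pos: [506.7, 362.2, 122.0]
ee_rot: [180.0, 0.0, -176.8]
```

```bash
echo '[[[0, -0.5, 2.5, 0, 0, 0], [-4, 0, 0, 0, 0, 0], [-4, 0, 0, 0, 0, 0], [-4, 0, 0, 0, 0, 0], [0, 0, 0, 0, 0, 0], [0, 0, 0, 0, 0, 0]]]' | python3 drive.py | sed -n 2,4p;echo '[[[-3, 0, 0, 0, 0, 0], [-2, 0, 0, 0, 0, 0], [0, 0, 0, 0, 0, 0], [0, 0, 0, 0, 0, 0]]]' | python3 drive.py | sed -n 2,4p
```

```text
ee_pos: [518.9, 362.3, 119.4]
ee_rot: [-180.0, -0.0, -176.8]
force: [-0.1, 0.0, -1.8]
ee_pos: [523.2, 362.6, 119.5]
ee_rot: [-180.0, -0.1, -176.8]
force: [-2.8, -0.9, -2.3]
```

```bash
echo '[[[-2, 0, 0, 0, 0, 0], [0, 0, 0, 0, 0, 0], [0, 0, 0, 0, 0, 0]]]' | python3 drive.py | sed -n 2,4p;echo '[[[-2, 0, 0, 0, 0, 0], [0, 0, 0, 0, 0, 0], [0, 0, 0, 0, 0, 0]]]' | python3 drive.py | sed -n 2,4p
```

```text
ee_pos: [525.4, 362.7, 119.4]
ee_rot: [-180.0, -0.0, -176.8]
force: [-3.5, -0.1, -1.4]
ee_pos: [527.5, 362.8, 119.4]
ee_rot: [-180.0, -0.0, -176.8]
force: [-4.1, 0.4, -2.4]
```

```bash
echo '[[[-2, 0, 0, 0, 0, 0], [0, 0, 0, 0, 0, 0], [0, 0, 0, 0, 0, 0]]]' | python3 drive.py | sed -n 2,4p;echo '[[[-2, 0, 0, 0, 0, 0], [0, 0, 0, 0, 0, 0], [0, 0, 0, 0, 0, 0]]]' | python3 drive.py | sed -n 2,4p
```

```text
ee_pos: [528.6, 362.8, 119.4]
ee_rot: [-180.0, -0.1, -176.8]
force: [-7.0, -0.6, -1.4]
ee_pos: [528.5, 362.8, 119.4]
ee_rot: [-180.0, -0.4, -176.8]
force: [-12.2, -1.4, 1.9]
```

```bash
echo '[[[0, 0, 3, 0, 0, 0], [0, 0, 3, 0, 0, 0], [0, 0, 2, 0, 0, 0], [0, 0, 0, 0, 0, 0], [0, 0, 0, 0, 0, 0]]]' | python3 drive.py | sed -n 2,4p;echo '[[[0, 0, 2, 0, 0, 0], [0, 0, 2, 0, 0, 0], [0, 0, 0, 0, 0, 0], [0, 0, 0, 0, 0, 0]]]' | python3 drive.py | sed -n 2,4p
```

```text
ee_pos: [528.5, 362.7, 111.4]
ee_rot: [-179.9, -0.4, -176.8]
force: [-12.8, -0.4, 2.1]
ee_pos: [528.7, 362.9, 109.5]
ee_rot: [-180.0, -0.3, -176.8]
force: [-14.0, -2.3, 11.6]
```

```bash
echo '[[[0, 0, 3, 0, 0, 0], [0, 0, 0, 0, 0, 0], [0, 0, 0, 0, 0, 0]]]' | python3 drive.py | sed -n 2,4p;echo '[[[0, 0, 2, 0, 0, 0], [0, 0, 0, 0, 0, 0], [0, 0, 0, 0, 0, 0]]]' | python3 drive.py | sed -n 2,4p
```

```text
ee_pos: [528.5, 362.9, 107.3]
ee_rot: [180.0, -0.3, -176.8]
force: [-16.8, -2.7, 14.3]
ee_pos: [528.4, 362.9, 105.9]
ee_rot: [180.0, -0.3, -176.8]
force: [-17.7, -1.9, 17.7]
```

```bash
echo '[[[0, 0, -3, 0, 0, 0], [3, 0, -2, 0, 0, 0], [0, 0, 0, 0, 0, 0]]]' | python3 drive.py | sed -n 2,4p; python3 - <<'E'
from h import *
s=env.grab_frame('side');t=env.grab_frame('top')
cv2.imwrite('pics/s6.png',np.hstack([crop(s,150,105,50,70,8),crop(t,90,180,50,70,8)]))
for n in('side','top'):
  im=s if n=='side' else t
  hsv=cv2.cvtColor(im,cv2.COLOR_BGR2HSV);m=(hsv[...,0]<14)&(hsv[...,0]>5)&(hsv[...,1]>190)&(hsv[...,2]>90)
  k,_,st,ce=cv2.connectedComponentsWithStats(m.astype(np.uint8))
  print(n,[(st[i,4],ce[i].round(1).tolist()) for i in range(1,k) if st[i,4]>3])
E
```

```text
ee_pos: [528.4, 362.7, 106.9]
ee_rot: [-180.0, -0.1, -176.8]
force: [-3.3, -0.4, -4.3]
side []
top [(np.int32(873), [214.5, 139.4]), (np.int32(8), [200.5, 196.5]), (np.int32(8), [154.5, 198.5]), (np.int32(6), [109.5, 200.3])]
```

View pics/s6.png

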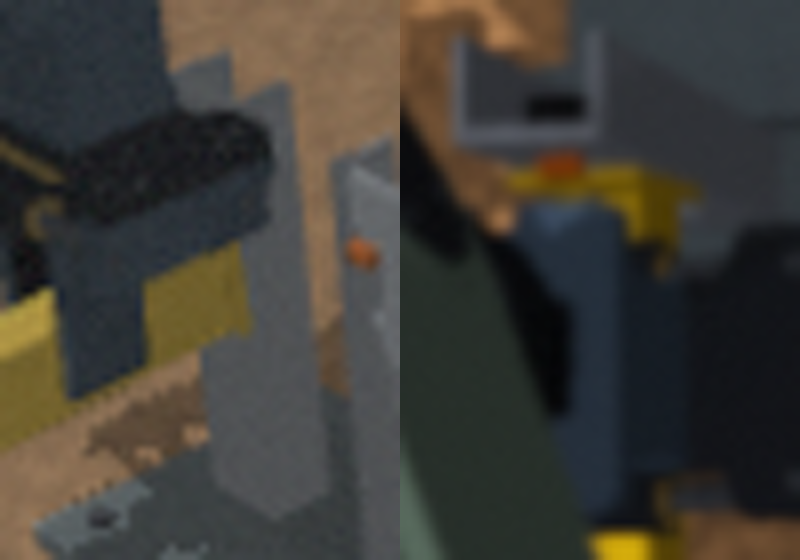

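```bash
echo '[[[0, 0, 0, 0, 0, 0], [0, 0, 0, 0, 0, 0], [0, 0, 0, 0, 0, 0]]]' | python3 drive.py 46; echo '[[[0, 0, -20, 0, 0, 0], [0, 0, -30, 0, 0, 0], [0, 0, -40, 0, 0, 0], [0, 0, -10, 0, 0, 3], [10, 0, 0, 0, 0, 3], [10, 0, 0, 0, 0, 3], [0, 0, 0, 0, 0, 3], [0, 0, 0, 0, 0, 0]]]' | python3 drive.py; python3 to.py 487.3 -117.7 195 180 0 171.5; python3 - <<'E'
from h import *
t=env.grab_frame('top')
hsv=cv2.cvtColor(t,cv2.COLOR_BGR2HSV);m=(hsv[...,0]<14)&(hsv[...,0]>5)&(hsv[...,1]>190)&(hsv[...,2]>90)
k,_,st,ce=cv2.connectedComponentsWithStats(m.astype(np.uint8))
print([(st[i,4],ce[i].round(1).tolist()) for i in range(1,k) if st[i,4]>3])
E
```

```text
time_s: 22.55
ee_pos: [530.3, 363.4, 108.7]
ee_rot: [179.9, 0.2, -176.8]
force: [0.0, -0.1, 0.4]
gripper_width: 44.4
gripper_force: 0.0
time_s: 23.35
ee_pos: [509.3, 363.5, 208.4]
ee_rot: [179.9, 0.1, 171.2]
force: [0.0, 0.9, -0.0]
gripper_width: 46.0
gripper_force: 0.0
d [ -51.85 -478.95   12.8 ] rot [ 0.08  0.12 -0.3 ]
[(np.int32(874), [214.5, 139.4]), (np.int32(8), [200.5, 196.5]), (np.int32(8), [154.5, 198.5]), (np.int32(6), [109.5, 200.3])]
```

```bash
echo '[[[0, -43.5, 0, 0, 0, 0], [0, -43.5, 0, 0, 0, 0], [0, -43.5, 0, 0, 0, 0], [0, -43.5, 0, 0, 0, 0], [0, -43.5, 0, 0, 0, 0], [0, -43.5, 0, 0, 0, 0], [0, -43.5, 0, 0, 0, 0], [0, -43.5, 0, 0, 0, 0]]]' | python3 drive.py>/dev/null;echo '[[[-17, -43.5, 4, 0, 0, 0], [-17, -43.5, 4, 0, 0, 0], [-17, -43.5, 4, 0, 0, 0], [0, 0, 0, 0, 0, 0], [0, 0, 0, 0, 0, 0]]]' | python3 drive.py; python3 to.py 487.3 -117.7 12 180 0 171
```

```text
time_s: 24.7
ee_pos: [486.0, -118.3, 195.4]
ee_rot: [180.0, -0.0, 171.1]
force: [-0.7, 0.6, -0.3]
gripper_width: 46.1
gripper_force: 0.0
d [ -1.17   0.71 183.36] rot [ 0.02 -0.    0.07]
```

```bash
echo '[[[-1, 0.7, 40, 0, 0, 0], [0, 0, 40, 0, 0, 0], [0, 0, 40, 0, 0, 0], [0, 0, 30, 0, 0, 0], [0, 0, 17, 0, 0, 0], [0, 0, 10, 0, 0, 0], [0, 0, 6, 0, 0, 0], [0, 0, 0, 0, 0, 0]]]' | python3 drive.py; echo '[[[0, 0, 0, 0, 0, 0], [0, 0, 0, 0, 0, 0], [0, 0, 0, 0, 0, 0], [0, 0, 0, 0, 0, 0], [0, 0, 0, 0, 0, 0], [0, 0, 0, 0, 0, 0]]]' | python3 drive.py 15 60; echo '[[[0, 0, -10, 0, 0, 0], [0, 0, -30, 0, 0, 0], [0, 0, -40, 0, 0, 0], [0, 0, -40, 0, 0, 0], [0, 0, -40, 0, 0, 0], [0, 0, -20, 0, 0, 0], [0, 0, 0, 0, 0, -6], [0, 0, 0, 0, 0, -6]]]' | python3 drive.py; echo '[[[0, 0, 0, 0, 0, 0], [0, 0, 0, 0, 0, 0]]]' | python3 drive.py; python3 to.py 489.8 261.3 150 180 0 183.14
```

```text
time_s: 25.5
ee_pos: [487.2, -116.2, 12.5]
ee_rot: [180.0, 0.0, 171.2]
force: [-0.9, -0.2, 0.3]
gripper_width: 46.0
gripper_force: 0.0
time_s: 26.1
ee_pos: [487.5, -116.8, 13.2]
ee_rot: [180.0, 0.1, 171.2]
force: [-0.6, 1.9, 6.2]
gripper_width: 23.6
gripper_force: 60.0
time_s: 26.9
ee_pos: [486.7, -117.0, 193.5]
ee_rot: [-180.0, 0.1, -176.6]
force: [0.4, 0.4, -3.1]
gripper_width: 23.5
gripper_force: 60.0
time_s: 27.1
ee_pos: [486.4, -116.8, 192.2]
ee_rot: [180.0, -0.1, -176.9]
force: [-0.5, 0.2, -2.7]
gripper_width: 23.6
gripper_force: 60.0
d [-23.58 377.39  42.28] rot [ 0.01 -0.05 -0.08]
```

```bash
echo '[[[0, 42, 0, 0, 0, 0], [0, 42, 0, 0, 0, 0], [0, 42, 0, 0, 0, 0], [0, 42, 0, 0, 0, 0], [0, 42, 0, 0, 0, 0], [0, 42, 0, 0, 0, 0], [0, 42, 0, 0, 0, 0], [0, 42, 0, 0, 0, 0]]]' | python3 drive.py>/dev/null;echo '[[[0, 41, 0, 0, 0, 0], [0, 0, 20, 0, 0, 0], [0, 0, 25, 0, 0, 0], [0, 0, 25, 0, 0, 0], [0, 0, 0, 0, 0, 0], [0, 0, 0, 0, 0, 0], [0, 0, 0, 0, 0, 0]]]' | python3 drive.py; python3 to.py 505.8 261.2 119 180 0 183.14
```

```text
time_s: 28.6
ee_pos: [467.0, 260.0, 123.8]
ee_rot: [179.9, 0.1, -176.9]
force: [0.6, 0.7, -2.3]
gripper_width: 23.9
gripper_force: 60.0
d [-38.78  -0.96   4.93] rot [0.07 0.14 0.01]
```

```bash
echo '[[[-13, -0.3, 2, 0, 0, 0], [-13, -0.3, 2, 0, 0, 0], [-12.5, 0, 0, 0, 0, 0], [0, 0, 0, 0, 0, 0], [0, 0, 0, 0, 0, 0], [0, 0, 0, 0, 0, 0]]]' | python3 drive.py|sed -n 2,4p; python3 to.py 515.8 261.8 119 180 0 183.14
```

```text
ee_pos: [504.0, 261.0, 118.3]
ee_rot: [-180.0, -0.1, -176.8]
force: [0.3, 1.0, -2.9]
d [-11.79   0.18  -0.74] rot [-0.01 -0.06  0.04]
```

```bash
echo '[[[-6, 0.2, -0.5, 0, 0, 0], [-6, 0, 0, 0, 0, 0], [-4, 0, 0, 0, 0, 0], [0, 0, 0, 0, 0, 0], [0, 0, 0, 0, 0, 0], [0, 0, 0, 0, 0, 0]]]' | python3 drive.py|sed -n 2,4p;  echo '[[[-4, 0, 0, 0, 0, 0], [0, 0, 0, 0, 0, 0], [0, 0, 0, 0, 0, 0]]]' | python3 drive.py|sed -n 2,4p;  echo '[[[-3, 0, 0, 0, 0, 0], [0, 0, 0, 0, 0, 0], [0, 0, 0, 0, 0, 0]]]' | python3 drive.py|sed -n 2,4p; echo '[[[-3, 0, 0, 0, 0, 0], [0, 0, 0, 0, 0, 0], [0, 0, 0, 0, 0, 0]]]' | python3 drive.py|sed -n 2,4p
```

```text
ee_pos: [520.2, 262.2, 118.9]
ee_rot: [-180.0, -0.0, -176.8]
force: [0.2, -1.3, -2.2]
ee_pos: [524.5, 262.5, 118.9]
ee_rot: [180.0, -0.0, -176.8]
force: [-0.7, 0.1, -2.0]
ee_pos: [527.5, 262.7, 118.9]
ee_rot: [180.0, 0.0, -176.8]
force: [-1.5, -0.3, -3.1]
ee_pos: [529.9, 262.7, 118.9]
ee_rot: [-180.0, -0.1, -176.8]
force: [-2.8, 0.0, -1.1]
```

```bash
echo '[[[-3, 0, 0, 0, 0, 0], [0, 0, 0, 0, 0, 0], [0, 0, 0, 0, 0, 0]]]' | python3 drive.py|sed -n 2,4p;  echo '[[[-3, 0, 0, 0, 0, 0], [0, 0, 0, 0, 0, 0], [0, 0, 0, 0, 0, 0]]]' | python3 drive.py|sed -n 2,4p;  echo '[[[-2, 0, 0, 0, 0, 0], [0, 0, 0, 0, 0, 0], [0, 0, 0, 0, 0, 0]]]' | python3 drive.py|sed -n 2,4p
```

```text
ee_pos: [533.0, 262.9, 118.8]
ee_rot: [-180.0, -0.1, -176.8]
force: [-4.9, 0.5, -0.5]
ee_pos: [533.5, 262.9, 118.7]
ee_rot: [-180.0, -0.3, -176.8]
force: [-10.1, -1.1, 1.7]
ee_pos: [533.6, 262.9, 118.5]
ee_rot: [-179.9, -0.6, -176.8]
force: [-15.3, -0.5, 4.4]
```

Flush at 533.5 with the spring compressed. Push down.

```bash
echo '[[[0, 0, 3, 0, 0, 0], [0, 0, 3, 0, 0, 0], [0, 0, 2, 0, 0, 0], [0, 0, 0, 0, 0, 0], [0, 0, 0, 0, 0, 0]]]' | python3 drive.py | sed -n 2,4p;echo '[[[0, 0, 2, 0, 0, 0], [0, 0, 2, 0, 0, 0], [0, 0, 0, 0, 0, 0], [0, 0, 0, 0, 0, 0]]]' | python3 drive.py | sed -n 2,4p;echo '[[[0, 0, 2, 0, 0, 0], [0, 0, 0, 0, 0, 0], [0, 0, 0, 0, 0, 0]]]' | python3 drive.py | sed -n 2,4p;echo '[[[0, 0, 2, 0, 0, 0], [0, 0, 0, 0, 0, 0], [0, 0, 0, 0, 0, 0]]]' | python3 drive.py | sed -n 2,4p
```

```text
ee_pos: [533.6, 262.7, 110.4]
ee_rot: [-179.9, -0.6, -176.8]
force: [-15.4, -0.3, 2.9]
ee_pos: [533.6, 262.7, 108.6]
ee_rot: [-179.9, -0.5, -176.8]
force: [-18.2, -0.9, 14.1]
ee_pos: [533.6, 262.7, 107.1]
ee_rot: [-180.0, -0.5, -176.8]
force: [-19.6, -1.7, 16.7]
ee_pos: [533.5, 262.7, 105.4]
ee_rot: [-180.0, -0.5, -176.9]
force: [-20.1, -3.1, 18.0]
```

```bash
echo '[[[0, 0, -2, 0, 0, 0], [3, 0, -2, 0, 0, 0], [0, 0, 0, 0, 0, 0]]]' | python3 drive.py | sed -n 2,4p; echo '[[[0, 0, 0, 0, 0, 0], [0, 0, 0, 0, 0, 0], [0, 0, 0, 0, 0, 0]]]' | python3 drive.py 46|tail -3; echo '[[[0, 0, -20, 0, 0, 0], [0, 0, -30, 0, 0, 0], [0, 0, -40, 0, 0, 0], [10, 0, 0, 0, 0, 4], [10, 0, 0, 0, 0, 4], [10, 0, 0, 0, 0, 0.6], [0, 0, 0, 0, 0, 0], [0, 0, 0, 0, 0, 0]]]' | python3 drive.py; python3 to.py 484.5 -186 195 180 0 174.5; python3 - <<'E'
from h import *
t=env.grab_frame('top')
hsv=cv2.cvtColor(t,cv2.COLOR_BGR2HSV);m=(hsv[...,0]<14)&(hsv[...,0]>5)&(hsv[...,1]>190)&(hsv[...,2]>90)
k,_,st,ce=cv2.connectedComponentsWithStats(m.astype(np.uint8))
print([(st[i,4],ce[i].round(1).tolist()) for i in range(1,k) if st[i,4]>3])
E
```

```text
ee_pos: [533.5, 262.6, 106.2]
ee_rot: [-179.9, -0.2, -176.8]
force: [-6.5, -0.2, -2.6]
force: [-0.9, 0.2, 0.1]
gripper_width: 44.2
gripper_force: 0.0
time_s: 34.5
ee_pos: [505.8, 263.7, 197.1]
ee_rot: [180.0, 0.1, 174.7]
force: [0.3, -0.0, -0.7]
gripper_width: 45.9
gripper_force: 0.0
d [ -20.64 -449.7     1.92] rot [0.02 0.05 0.16]
[(np.int32(877), [214.5, 139.3]), (np.int32(8), [200.5, 196.5]), (np.int32(6), [155.0, 198.2])]
```

```bash
echo '[[[0, -45, 0, 0, 0, 0], [0, -45, 0, 0, 0, 0], [0, -45, 0, 0, 0, 0], [0, -45, 0, 0, 0, 0], [0, -45, 0, 0, 0, 0], [0, -45, 0, 0, 0, 0], [0, -45, 0, 0, 0, 0], [0, -45, 0, 0, 0, 0]]]' | python3 drive.py>/dev/null;echo '[[[-10, -45, 0, 0, 0, 0], [-10, -45, 0, 0, 0, 0], [0, 0, 0, 0, 0, 0], [0, 0, 0, 0, 0, 0]]]' | python3 drive.py; python3 to.py 484.5 -186 12 180 0 174.5
```

```text
time_s: 35.75
ee_pos: [483.0, -187.3, 196.5]
ee_rot: [180.0, -0.0, 174.5]
force: [0.3, 0.3, 0.0]
gripper_width: 45.8
gripper_force: 0.0
d [ -1.53   1.36 184.46] rot [ 0.04 -0.04 -0.04]
```

```bash
echo '[[[-1, 1.3, 40, 0, 0, 0], [0, 0, 40, 0, 0, 0], [0, 0, 40, 0, 0, 0], [0, 0, 30, 0, 0, 0], [0, 0, 18, 0, 0, 0], [0, 0, 10, 0, 0, 0], [0, 0, 6, 0, 0, 0], [0, 0, 0, 0, 0, 0]]]' | python3 drive.py|sed -n 2,4p; echo '[[[0, 0, 0, 0, 0, 0], [0, 0, 0, 0, 0, 0], [0, 0, 0, 0, 0, 0], [0, 0, 0, 0, 0, 0], [0, 0, 0, 0, 0, 0], [0, 0, 0, 0, 0, 0]]]' | python3 drive.py 15 60; echo '[[[0, 0, -10, 0, 0, 0], [0, 0, -30, 0, 0, 0], [0, 0, -40, 0, 0, 0], [0, 0, -40, 0, 0, 0], [0, 0, -40, 0, 0, 0], [0, 0, -20, 0, 0, 0], [0, 0, 0, 0, 0, -4.3], [0, 0, 0, 0, 0, -4.3]]]' | python3 drive.py>/dev/null; echo '[[[5, 0, 0, 0, 0, 0], [0, 0, 0, 0, 0, 0], [0, 0, 0, 0, 0, 0]]]' | python3 drive.py; python3 to.py 475 161.9 150 180 0 183.14
```

```text
ee_pos: [484.2, -184.6, 12.9]
ee_rot: [180.0, -0.0, 174.6]
force: [0.1, 0.3, -0.8]
time_s: 37.15
ee_pos: [484.5, -185.1, 13.7]
ee_rot: [180.0, 0.1, 174.6]
force: [-0.8, 2.4, 6.2]
gripper_width: 23.7
gripper_force: 60.0
time_s: 38.25
ee_pos: [478.5, -185.5, 192.7]
ee_rot: [180.0, -0.0, -176.9]
force: [0.7, -0.5, -3.3]
gripper_width: 23.3
gripper_force: 60.0
d [-15.37 347.02  42.78] rot [ 0.02 -0.04 -0.03]
```

```bash
echo '[[[0, 43.4, 0, 0, 0, 0], [0, 43.4, 0, 0, 0, 0], [0, 43.4, 0, 0, 0, 0], [0, 43.4, 0, 0, 0, 0], [0, 43.4, 0, 0, 0, 0], [0, 43.4, 0, 0, 0, 0], [0, 43.4, 0, 0, 0, 0], [0, 43.4, 0, 0, 0, 0]]]' | python3 drive.py>/dev/null;echo '[[[0, 0, 20, 0, 0, 0], [0, 0, 25, 0, 0, 0], [0, 0, 25, 0, 0, 0], [-20, 0, 0, 0, 0, 0], [-20, 0, 0, 0, 0, 0], [0, 0, 0, 0, 0, 0], [0, 0, 0, 0, 0, 0], [0, 0, 0, 0, 0, 0]]]' | python3 drive.py; python3 to.py 510 161.5 119 180 0 183.14
```

```text
time_s: 39.85
ee_pos: [498.8, 163.3, 122.7]
ee_rot: [-180.0, -0.1, -176.8]
force: [-0.8, -0.5, -2.5]
gripper_width: 23.9
gripper_force: 60.0
d [-11.09  -2.42   3.73] rot [-0.01 -0.07  0.03]
```

```bash
echo '[[[-5.5, -2.4, 3.5, 0, 0, 0], [-5.5, 0, 0, 0, 0, 0], [0, 0, 0, 0, 0, 0], [0, 0, 0, 0, 0, 0]]]' | python3 drive.py|sed -n 2,4p; echo '[[[-6, 0, 0, 0, 0, 0], [-5, 0, 0, 0, 0, 0], [0, 0, 0, 0, 0, 0], [0, 0, 0, 0, 0, 0]]]' | python3 drive.py|sed -n 2,4p; echo '[[[-4, 0, 0, 0, 0, 0], [0, 0, 0, 0, 0, 0], [0, 0, 0, 0, 0, 0]]]' | python3 drive.py|sed -n 2,4p;  echo '[[[-4, 0, 0, 0, 0, 0], [0, 0, 0, 0, 0, 0], [0, 0, 0, 0, 0, 0]]]' | python3 drive.py|sed -n 2,4p; echo '[[[-3, 0, 0, 0, 0, 0], [0, 0, 0, 0, 0, 0], [0, 0, 0, 0, 0, 0]]]' | python3 drive.py|sed -n 2,4p
```

```text
ee_pos: [510.9, 161.6, 119.5]
ee_rot: [180.0, -0.0, -176.8]
force: [0.2, 0.3, -3.0]
ee_pos: [521.8, 162.3, 119.4]
ee_rot: [180.0, -0.0, -176.8]
force: [0.0, -0.4, -3.2]
ee_pos: [525.8, 162.5, 119.4]
ee_rot: [180.0, -0.0, -176.8]
force: [0.4, 0.1, -3.1]
ee_pos: [529.8, 162.7, 119.4]
ee_rot: [180.0, -0.0, -176.8]
force: [-0.5, 0.4, -3.4]
ee_pos: [532.8, 162.9, 119.4]
ee_rot: [180.0, -0.0, -176.8]
force: [-0.0, -0.1, -3.9]
```

```bash
for i in 1 2 3; do :; done; echo '[[[-3, 0, 0, 0, 0, 0], [0, 0, 0, 0, 0, 0], [0, 0, 0, 0, 0, 0]]]' | python3 drive.py|sed -n 2,4p;  echo '[[[-3, 0, 0, 0, 0, 0], [0, 0, 0, 0, 0, 0], [0, 0, 0, 0, 0, 0]]]' | python3 drive.py|sed -n 2,4p; echo '[[[-2, 0, 0, 0, 0, 0], [0, 0, 0, 0, 0, 0], [0, 0, 0, 0, 0, 0]]]' | python3 drive.py|sed -n 2,4p; echo '[[[-2, 0, 0, 0, 0, 0], [0, 0, 0, 0, 0, 0], [0, 0, 0, 0, 0, 0]]]' | python3 drive.py|sed -n 2,4p
```

```text
ee_pos: [535.1, 163.0, 119.4]
ee_rot: [-180.0, -0.1, -176.8]
force: [-2.7, -0.3, -1.2]
ee_pos: [538.2, 163.1, 119.3]
ee_rot: [-180.0, -0.1, -176.8]
force: [-3.6, -0.1, -2.6]
ee_pos: [539.6, 163.2, 119.2]
ee_rot: [-180.0, -0.2, -176.8]
force: [-6.9, -0.1, -1.4]
ee_pos: [539.5, 163.2, 119.2]
ee_rot: [-180.0, -0.4, -176.8]
force: [-11.7, -0.1, 1.6]
```

```bash
echo '[[[-1, 0, 3, 0, 0, 0], [0, 0, 3, 0, 0, 0], [0, 0, 2, 0, 0, 0], [0, 0, 0, 0, 0, 0], [0, 0, 0, 0, 0, 0]]]' | python3 drive.py | sed -n 2,4p;echo '[[[0, 0, 2, 0, 0, 0], [0, 0, 2, 0, 0, 0], [0, 0, 0, 0, 0, 0], [0, 0, 0, 0, 0, 0]]]' | python3 drive.py | sed -n 2,4p;echo '[[[0, 0, 2, 0, 0, 0], [0, 0, 0, 0, 0, 0], [0, 0, 0, 0, 0, 0]]]' | python3 drive.py | sed -n 2,4p;echo '[[[0, 0, 2, 0, 0, 0], [0, 0, 0, 0, 0, 0], [0, 0, 0, 0, 0, 0]]]' | python3 drive.py | sed -n 2,4p; echo '[[[0, 0, -2, 0, 0, 0], [3, 0, -2, 0, 0, 0], [0, 0, 0, 0, 0, 0]]]' | python3 drive.py | sed -n 2,4p
```

```text
ee_pos: [539.7, 163.0, 110.9]
ee_rot: [-180.0, -0.5, -176.8]
force: [-13.5, -0.5, 2.1]
ee_pos: [539.7, 163.0, 108.9]
ee_rot: [-180.0, -0.5, -176.8]
force: [-16.0, -0.7, 11.8]
ee_pos: [539.6, 163.1, 107.4]
ee_rot: [-180.0, -0.4, -176.8]
force: [-19.1, -1.8, 15.8]
ee_pos: [539.5, 163.1, 105.8]
ee_rot: [-180.0, -0.4, -176.8]
force: [-18.0, -2.3, 18.2]
ee_pos: [539.5, 163.0, 106.8]
ee_rot: [-180.0, -0.2, -176.8]
force: [-5.8, -0.4, -5.0]
```

```bash
echo '[[[0, 0, 0, 0, 0, 0], [0, 0, 0, 0, 0, 0], [0, 0, 0, 0, 0, 0]]]' | python3 drive.py 46|tail -3; echo '[[[0, 0, -20, 0, 0, 0], [0, 0, -30, 0, 0, 0], [0, 0, -40, 0, 0, 0], [40, 0, 0, 0, 0, 0], [40, 0, 0, 0, 0, 0], [30, 0, -10, 0, 0, 8], [20, 0, 0, 0, 0, 8], [0, 0, 0, 0, 0, 8]]]' | python3 drive.py;echo '[[[0, -40, 0, 0, 0, 8], [0, -40, 0, 0, 0, 8], [0, -40, 0, 0, 0, 8], [0, 0, 0, 0, 0, 8], [0, 0, 0, 0, 0, 8], [0, 0, 0, 0, 0, 8], [0, 0, 0, 0, 0, 8], [0, 0, 0, 0, 0, 8]]]' | python3 drive.py; python3 - <<'E'
from h import *
s=env.grab_frame('side');t=env.grab_frame('top')
cv2.imwrite('pics/s7s.png',s);cv2.imwrite('pics/s7t.png',t)
cv2.imwrite('pics/s7.png',np.hstack([crop(s,145,105,100,110,4),crop(t,90,160,100,110,4)]))
cv2.imwrite('pics/s7b.png',crop(t,260,190,240,150,3))
E
```

```text
force: [-0.1, 0.9, -0.3]
gripper_width: 44.0
gripper_force: 0.0
time_s: 45.65
ee_pos: [409.5, 159.0, 208.7]
ee_rot: [179.9, 0.1, 158.9]
force: [0.4, 0.6, -0.5]
gripper_width: 46.1
gripper_force: 0.0
time_s: 46.45
ee_pos: [354.6, 54.4, 208.3]
ee_rot: [179.8, -0.0, 94.8]
force: [-0.0, 0.5, -0.8]
gripper_width: 46.1
gripper_force: 0.0
```

View pics/s7.png

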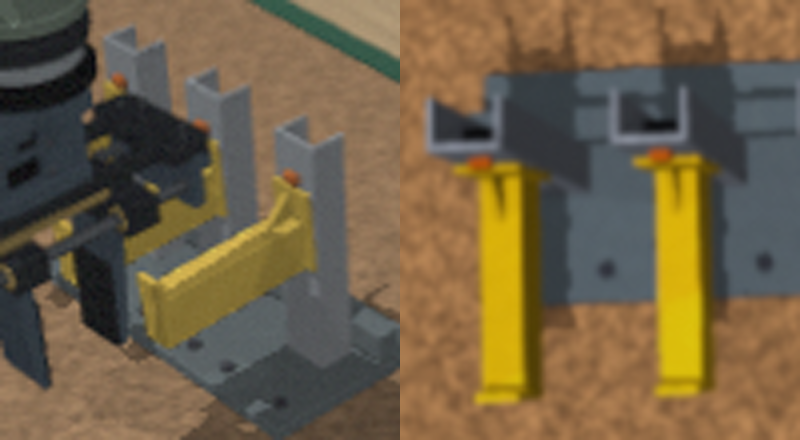

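View pics/s7b.png

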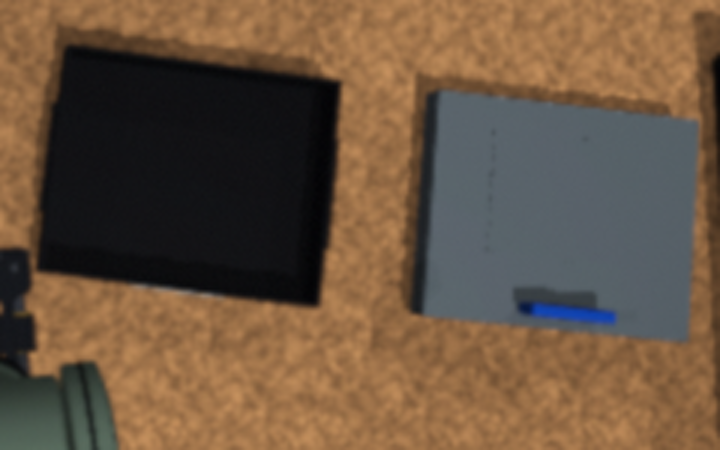

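```bash
cat > m3.py <<'E'
from h import *
g=lambda x,y:np.array([(x+.5)/3-.5+260,(y+.5)/3-.5+190])
L=[(93,114,34,437,90),(93,-114,34,699,121),(-93,-114,34,689,341),(-93,114,34,424,315)]
t=cv2.imread('pics/s7t.png');gray=cv2.cvtColor(t,cv2.COLOR_BGR2GRAY)
sp=cv2.cornerSubPix(gray,np.array([g(*q[3:]) for q in L],np.float32).reshape(-1,1,2),(4,4),(-1,-1),(3,50,.01)).reshape(-1,2)
print((sp-[g(*q[3:]) for q in L]).round(2).tolist())
for px in([g(*q[3:]) for q in L],sp):
    x,r=fit([("top",q[:3],p) for q,p in zip(L,px)],[450,-400,-7],8);print('lid',x.round(2),r.round(2).tolist())
# blue bar top
h=cv2.cvtColor(t,cv2.COLOR_BGR2HSV);m=((h[...,0]>105)&(h[...,0]<130)&(h[...,1]>150)).astype(np.uint8);m[:,:400]=0;m[:180]=0
v,u=np.nonzero(m);rc=cv2.minAreaRect(np.c_[u,v].astype(np.float32));print(rc)
W=lambda z:np.array([ray('top',p,z) for p in cv2.boxPoints(rc)]);w=W(66);print(w.round(1),w.mean(0))
x=world((x[0],x[1],8,x[2]),[(-78,0,52),(-83,35,64),(-83,-35,64)]);print(x.round(1),proj('top',x).round(1))
# original lid/tub with subpix in first picture
t0=cv2.cvtColor(cv2.imread('pics/top0.png'),cv2.COLOR_BGR2GRAY)
p0=np.array([(282.6,202.1),(377.1,214.6),(369.9,293.1),(272.9,280.9)],np.float32).reshape(-1,1,2)
s0=cv2.cornerSubPix(t0,p0.copy(),(4,4),(-1,-1),(3,50,.01)).reshape(-1,2)
y,r=fit([("top",q[:3],p) for q,p in zip(L,s0)],[500,-120,-7],50);print('lid0',y.round(2),r.round(2).tolist())
E
python3 m3.py
```

```text
[[0.07, -3.83], [-0.0, 0.0], [0.0, 0.0], [-1.45, 0.26]]
lid [ 464.14 -430.47   -6.12] [[0.52, -0.25], [-0.06, -0.79], [-0.03, 0.37], [-0.37, 0.53]]
lid [ 465.37 -429.48   -6.69] [[0.44, 2.68], [-0.13, -0.78], [-0.8, 0.31], [0.33, -0.75]]
((475.71417236328125, 275.448486328125), (22.040096282958984, 89.05020904541016), 55.222171783447266)
[[ 392.7 -378.7   66. ]
 [ 513.3 -573.8   66. ]
 [ 468.4 -604.6   66. ]
 [ 349.5 -408.4   66. ]] [ 430.94934375 -491.36180786   66.        ]
[[ 387.9 -420.4   60. ]
 [ 387.  -385.    72. ]
 [ 378.9 -454.6   72. ]] [[448.5 293.4]
 [436.5 294.3]
 [464.4 297.3]]
lid0 [ 499.32 -116.57   -6.57] [[-1.76, -0.67], [0.82, 1.38], [-0.41, -0.73], [0.77, 0.36]]
```

```bash
echo '[[[0, 0, 0, 0, 0, 5.45], [0, 0, 0, 0, 0, 5.45], [0, 0, 0, 0, 0, 0]]]' | python3 drive.py;python3 to.py 386.6 -422.1 160 180 0 83.9
```

```text
time_s: 46.85
ee_pos: [354.1, 54.5, 207.9]
ee_rot: [179.9, -0.0, 84.5]
force: [0.6, 0.1, -1.0]
gripper_width: 45.8
gripper_force: 0.0
d [-471.2    78.3    47.84] rot [ 0.1  -0.02  0.55]
```

```bash
echo '[[[-42.8, 7.1, 0, 0, 0, 0], [-42.8, 7.1, 0, 0, 0, 0], [-42.8, 7.1, 0, 0, 0, 0], [-42.8, 7.1, 0, 0, 0, 0], [-42.8, 7.1, 0, 0, 0, 0], [-42.8, 7.1, 0, 0, 0, 0], [-42.8, 7.1, 0, 0, 0, 0], [-42.8, 7.1, 0, 0, 0, 0]]]' | python3 drive.py>/dev/null;echo '[[[-42.8, 7.1, 15, 0, 0, 0.55], [-42.8, 7.1, 15, 0, 0, 0], [-42.8, 7.1, 15, 0, 0, 0], [0, 0, 0, 0, 0, 0], [0, 0, 0, 0, 0, 0]]]' | python3 drive.py;python3 to.py 386.6 -422.1 47.5 180 0 83.9
```

```text
time_s: 48.15
ee_pos: [383.3, -422.4, 161.6]
ee_rot: [-179.9, -0.1, 83.8]
force: [0.1, 0.0, 0.5]
gripper_width: 46.3
gripper_force: 0.0
d [  0.46   3.39 114.09] rot [-0.06 -0.08 -0.08]
```

```bash
echo '[[[0.5, 3.4, 40, 0, 0, 0], [0, 0, 30, 0, 0, 0], [0, 0, 25, 0, 0, 0], [0, 0, 12, 0, 0, 0], [0, 0, 5, 0, 0, 0], [0, 0, 0, 0, 0, 0], [0, 0, 0, 0, 0, 0]]]' | python3 drive.py; python3 to.py 386.6 -422.1 47 180 0 83.9; echo '[[[0, 0, 0, 0, 0, 0], [0, 0, 0, 0, 0, 0], [0, 0, 0, 0, 0, 0], [0, 0, 0, 0, 0, 0], [0, 0, 0, 0, 0, 0], [0, 0, 0, 0, 0, 0], [0, 0, 0, 0, 0, 0]]]' | python3 drive.py 5 60
```

```text
time_s: 48.85
ee_pos: [387.8, -422.3, 51.8]
ee_rot: [179.9, 0.1, 83.8]
force: [-0.1, 0.0, -0.3]
gripper_width: 46.0
gripper_force: 0.0
d [ 0.04 -1.18  4.83] rot [ 0.12  0.1  -0.12]
time_s: 49.55
ee_pos: [386.9, -421.8, 50.5]
ee_rot: [180.0, 0.0, 83.7]
force: [-0.6, 0.3, 1.2]
gripper_width: 9.7
gripper_force: 60.0
```

```bash
echo '[[[0, 0, -15, 0, 0, 0], [0, 0, -30, 0, 0, 0], [0, 0, -40, 0, 0, 0], [0, 0, -40, 0, 0, 0], [0, 0, -25, 0, 0, 0.8], [0, 0, 0, 0, 0, 0], [0, 0, 0, 0, 0, 0]]]' | python3 drive.py; python3 to.py 420 -108.4 200 180 0 82.9
```

```text
time_s: 50.25
ee_pos: [386.3, -421.0, 199.0]
ee_rot: [-179.9, -0.1, 83.0]
force: [-1.0, -0.4, -4.7]
gripper_width: 9.4
gripper_force: 60.0
d [314.34  -4.78  -0.5 ] rot [-0.12 -0.1   0.07]
```

```bash
echo '[[[39, -0.6, 0, 0, 0, 0], [39, -0.6, 0, 0, 0, 0], [39, -0.6, 0, 0, 0, 0], [39, -0.6, 0, 0, 0, 0], [39, -0.6, 0, 0, 0, 0], [39, -0.6, 0, 0, 0, 0], [39, -0.6, 0, 0, 0, 0], [39, -0.6, 0, 0, 0, 0]]]' | python3 drive.py>/dev/null;echo '[[[0, 0, 30, 0, 0, 0], [0, 0, 30, 0, 0, 0], [0, 0, 20, 0, 0, 0], [0, 0, 0, 0, 0, 0], [0, 0, 0, 0, 0, 0], [0, 0, 0, 0, 0, 0]]]' | python3 drive.py; python3 to.py 420 -108.4 105 180 0 82.9
```

```text
time_s: 51.65
ee_pos: [421.0, -111.7, 120.8]
ee_rot: [180.0, 0.0, 82.9]
force: [0.1, 0.7, -2.3]
gripper_width: 9.7
gripper_force: 60.0
d [ 3.18 -1.42 15.81] rot [0.04 0.   0.03]
```

```bash
echo '[[[3.2, -1.4, 8, 0, 0, 0], [0, 0, 6, 0, 0, 0], [0, 0, 0, 0, 0, 0], [0, 0, 0, 0, 0, 0]]]' | python3 drive.py|sed -n 2,4p; echo '[[[0, 0, 4, 0, 0, 0], [0, 0, 0, 0, 0, 0], [0, 0, 0, 0, 0, 0]]]' | python3 drive.py|sed -n 2,4p;echo '[[[0, 0, 3, 0, 0, 0], [0, 0, 0, 0, 0, 0], [0, 0, 0, 0, 0, 0]]]' | python3 drive.py|sed -n 2,4p;echo '[[[0, 0, 3, 0, 0, 0], [0, 0, 0, 0, 0, 0], [0, 0, 0, 0, 0, 0]]]' | python3 drive.py|sed -n 2,4p
```

```text
ee_pos: [419.5, -108.1, 106.4]
ee_rot: [-180.0, -0.0, 82.9]
force: [-0.1, -0.9, -3.2]
ee_pos: [419.6, -108.2, 102.4]
ee_rot: [-180.0, -0.0, 82.9]
force: [-0.0, -0.8, -3.6]
ee_pos: [419.5, -108.1, 99.3]
ee_rot: [-180.0, -0.0, 82.9]
force: [1.0, 0.4, -4.1]
ee_pos: [419.5, -108.1, 96.3]
ee_rot: [-180.0, -0.0, 82.9]
force: [-0.8, -0.1, -3.8]
```

Rib is inside the rim (no contact at 96 mm). Finish lowering.

```bash
echo '[[[0, 0, 2, 0, 0, 0], [0, 0, 0, 0, 0, 0], [0, 0, 0, 0, 0, 0]]]' | python3 drive.py|sed -n 2,4p; echo '[[[0, 0, 2, 0, 0, 0], [0, 0, 0, 0, 0, 0], [0, 0, 0, 0, 0, 0]]]' | python3 drive.py|sed -n 2,4p;echo '[[[0, 0, 1, 0, 0, 0], [0, 0, 0, 0, 0, 0], [0, 0, 0, 0, 0, 0]]]' | python3 drive.py|sed -n 2,4p
```

```text
ee_pos: [419.5, -108.1, 94.4]
ee_rot: [-180.0, -0.0, 82.9]
force: [-0.8, 0.6, -3.0]
ee_pos: [419.9, -108.2, 92.5]
ee_rot: [180.0, -0.0, 82.9]
force: [0.8, -0.4, -2.8]
ee_pos: [419.9, -108.2, 92.5]
ee_rot: [179.9, 0.0, 82.9]
force: [-2.1, -0.2, 6.8]
```

Seated at exactly the expected height. Release, retreat, look.

```bash
echo '[[[0, 0, -0.5, 0, 0, 0], [0, 0, 0, 0, 0, 0], [0, 0, 0, 0, 0, 0], [0, 0, 0, 0, 0, 0]]]' | python3 drive.py 40;echo '[[[0, 0, -20, 0, 0, 0], [0, 0, -30, 0, 0, 0], [0, 0, -40, 0, 0, 0], [0, -10, -40, 0, 0, 0], [30, -20, -10, 0, 0, 0], [40, 0, 0, 0, 0, 0], [40, 0, 0, 0, 0, 0], [40, 0, 0, 0, 0, 0]]]' | python3 drive.py;echo '[[[40, -10, 0, 0, 0, 0], [40, 0, 0, 0, 0, 0], [0, 0, 0, 0, 0, 0]]]' | python3 drive.py; python3 - <<'E'
from h import *
s=env.grab_frame('side');t=env.grab_frame('top');cv2.imwrite('pics/f_t.png',t)
cv2.imwrite('pics/f.png',np.hstack([crop(s,150,105,180,210,2.2),crop(t,262,195,125,150,3.08)[:462]]))
E
```

```text
time_s: 54.25
ee_pos: [419.7, -108.2, 91.9]
ee_rot: [180.0, -0.0, 82.9]
force: [-0.5, 0.3, 0.8]
gripper_width: 38.4
gripper_force: 0.0
time_s: 55.05
ee_pos: [408.2, 45.7, 232.3]
ee_rot: [179.9, -0.0, 82.9]
force: [0.3, 0.2, 0.4]
gripper_width: 40.1
gripper_force: 0.0
time_s: 55.35
ee_pos: [408.4, 128.8, 231.8]
ee_rot: [180.0, -0.1, 83.3]
force: [-0.0, 0.3, -0.5]
gripper_width: 40.1
gripper_force: 0.0
```

View pics/f.png

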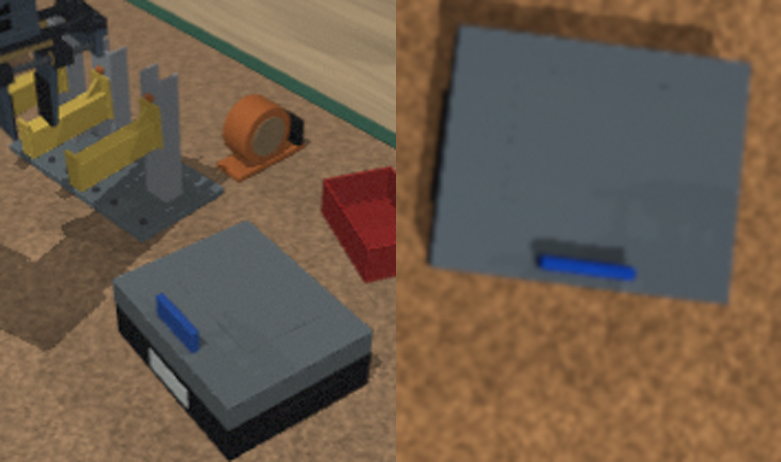

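```bash
python3 - <<'E'
from h import *
a,b=[cv2.cvtColor(cv2.imread(f),cv2.COLOR_BGR2GRAY)[195:300,265:385].astype(np.float32) for f in('pics/top0.png','pics/f_t.png')]
W=np.eye(2,3,dtype=np.float32);cc,W=cv2.findTransformECC(a,b,W,cv2.MOTION_EUCLIDEAN);p=W@[60,52,1]-[60,52]
print(cc,'shift px',p,'rot deg',np.degrees(np.arctan2(W[1,0],W[0,0])))
print(env.state()['ee_pos'],env.job_done())
E
```

```text
0.9480991727535879 shift px [-0.39380967  0.11827904] rot deg -0.04779505
the job is handed in; nothing more can be done
[407.92485951 125.38993756 231.64945942] None
```

The job is done and handed in at about 55 s. All three brackets hang on the rack, one per upright, with the orange catches out over their end plates. The lid is back square on the tub, within about 1 mm of where it started, and I touched none of the bystanders.

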